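# Rehang the lift-off door of a bench enclosure

## Task

Take the loose metal door out of its slotted wooden stand and rehang it on the grey open-fronted enclosure: hold it standing open, lower it gently so that both hinge knuckles drop over their upright pins together and sit fully down, let go, and then swing the door fully shut. Keep the door upright all the while, and leave the other things on the desk where they are.

Things in the scene. Friction and masses are not known exactly. Their poses are not given: they have to be found in the camera images.
- door_center (a point): Centre (half-way up) of the loose aluminium door, an upright flat panel 10 mm thick (x), 140 wide (y), 170 tall (z, up), about 0.35 kg; centre of mass within 5 mm of here. -x is its outside, with a black pull bar 24 mm proud, 50 mm from the centre towards -y and 40 mm below to 10 mm above it. Two hinge knuckles stand on its +y edge.
- door_top (a point): Middle of the door's top edge, 85 mm above its centre. The plain edge can be pinched from above across its 10 mm thickness. Axes as the door's. The door starts upright in the stand, underside 12 mm above the desk, knuckles away from the robot, and lifts straight up out of the slot.
- door_free_edge (a point): Middle of the door's free edge (the one without knuckles): 70 mm from the door's centre along its -y. Axes as the door's.
- knuckle_low (a point): Centre of the lower mouth of the lower knuckle's bore: 82 mm from the door's centre along the door's +y, 60 mm below it. The knuckle is a steel tube 20 mm tall, 21 mm outside and 12 mm inside diameter, open at both ends, bore along the door's z. Axes as the door's.
- knuckle_high (a point): The same for the upper knuckle, 105 mm straight above the lower one (45 mm above the level of the door's centre).
- enclosure: Fixed grey sheet-metal enclosure, origin at the centre of its underside on the desk; 120 mm deep (x), 140 wide (y), 190 tall (z). Its open front faces its own -x, at x = -60 mm. A black toothed drum stands inside. On its left (+y) side two steel brackets, one above the other, carry the hinge pins.
- doorway (a point): Where the door's centre lies when hung and shut: at x = -66.5 mm of the enclosure, 105 mm above the desk, door axes parallel to the enclosure's. Opening turns the door clockwise seen from above: at 90 degrees open it stands straight out along the enclosure's -x, its outside facing the enclosure's +y. It swings with a little friction, has no catch, and stays where it is left.
- pin_low (a point): Foot of the lower hinge pin, on the flat bracket shoulder where the lower knuckle's lower mouth rests when seated: 45 mm above the desk, at x = -66.5, y = +82 mm of the enclosure. The pin stands up 18 mm from here, 9 mm in diameter, its last 5 mm tapering to 4 mm. Axes as the enclosure's.
- pin_high (a point): Foot of the upper hinge pin, 105 mm straight above the lower; an equal pin. Its bracket is 8 mm thick and 21 mm wide, so the lower knuckle cannot pass it from above: bring the door in level from the front with its knuckles 20 to 75 mm above their seats, then lower. Axes as the enclosure's.
- stand: Fixed wooden stand, origin at the centre of its underside: base 90 (x) x 110 (y) x 12 mm, with two walls 16 mm thick and 110 mm long rising to 48 mm above the desk. The slot between them runs along y, 12 mm wide; the door stands in it on the base.
- door: The same door, origin at the centre of its underside (85 mm below its centre), same axes.
- calipers: Bystander, loose: digital calipers lying flat near the front edge of the desk, 60 x 200 x 13 mm; origin at the centre of its underside.
- mug: Bystander, loose: purple mug at the back, 86 x 125 x 96 mm; origin at the centre of its underside.
- mouse_left: Bystander, loose: black computer mouse on the right, 127 x 107 x 45 mm; origin at the centre of its underside.
- tape_black: Bystander, loose: small black tape roll at the front left, 55 mm across, 19 mm high; origin at the centre of its underside.

How it is judged:
On the way:
1. the door hangs on both pins, knuckles fully down, still standing well open, and is let go (distance between knuckle_low and pin_low below 0.004 m and distance between knuckle_high and pin_high below 0.004 m and x of door_free_edge in the frame of enclosure below -0.12 m and contact force between the fingers and door below 0.2 N), for 0.2 s.
At the end, for the whole second after the job is handed in: Both knuckles are seated on their pins (each knuckle mouth within 4 mm of its pin's foot), the door is upright within 0.06 rad, shut (its free edge no more than 11.5 mm out from where it lies when it is against the enclosure) and at rest (distance between knuckle_low and pin_low below 0.004 m and distance between knuckle_high and pin_high below 0.004 m and x of door_free_edge in the frame of enclosure above -0.078 m and y of door_free_edge in the frame of enclosure below -0.05 m and angle between door_center's own z axis and vertical below 0.06 rad and linear speed of door below 0.02 m/s); the robot touches nothing.
It fails at once if the door is tipped by more than 25 degrees (angle between door_center's own z axis and vertical above 0.44 rad).
It fails at once if the door is rammed against the enclosure (more than 60 N between them) (contact force between door and enclosure above 60 N).
It fails at once if the door falls freely onto its pins instead of being lowered (over 0.3 m/s with its lower knuckle 5 to 30 mm from its seat) (distance between knuckle_low and pin_low between 0.005 and 0.03 m and linear speed of door above 0.3 m/s).
It fails at once if another thing on the desk is moved by more than 25 mm (distance of any of calipers, mug, mouse_left, tape_black from where it was at the start of the episode above 0.025 m).
It also fails if it takes over 67 s, if anything falls off the work surface, if the arm or the gripper's body presses on something with over 40 N, if the wrist force passes 120 N, or if a joint passes its speed limit or range.

## Robot

A 7-joint arm with a two-finger parallel gripper is mounted at the origin on a cart in front of the work surface, level with it; the furniture and walls round the work are solid. World frame = base frame: x ahead of the robot, y to its left, z up, the work surface at z = 0. Lengths are in m, angles in rad, forces in N, time in s.
With the tool pointing down it reaches from about 0.4 to 0.85 m from the base axis. Payload 4.5 kg.
Tool frame: the origin (TCP) lies midway between the tips of the shut fingers; the grasp point (between the pads) lies 19 mm behind it; z points along the fingers, y is the line along which they close (so a half turn about z gives the same grasp; the last joint's range is limited). The gripper opens to 88 mm and grips with 3 to 60 N. Pads are 18 mm wide; open, the fingers measure 123 mm over their backs; the gripper's body (75 mm by 187 mm) begins 45 mm behind the grasp point.
Start: joints at [-1.161, 0.689, -0.195, 1.565, 0.157, 0.902, -0.215], TCP at [0.229, 0.581, 0.239] pointing down, gripper open.
Joint ranges: [-3.01, 3.01], [-0.46, 2.08], [-1.47, 1.51], [0.13, 2.56], [-1, 4.14], [0.04, 2.09], [-2.66, 2.66]. Speed limits (rad/s): [2.57, 2.57, 3.14, 3.14, 3.14, 3.14, 3.14].

## Interface

Orientations are given as a unit quaternion [x, y, z, w].
In Python, from plant import get_state, viewer, workorder gives the robot as it stands. The module is installed in compiled form; this text tells all that it offers.
- The arm moves only by the tool step_arm, never from a script. Its argument "motion" is a list of rows, each an object of numbers: "wx", "wy", "wz": the turn, a rotation vector about the tool's x, y, z each as a share of 180 degrees, from -1 to 1; "dx", "dy", "dz": the shift along the tool's x, y, z each as a share of 8 cm, from -1 to 1; "claw": the finger opening in mm, from 0 to 88.1. A call has 1 to 8 rows; each row is the pose to reach, as a shift and turn from the pose commanded when the call began, along the tool's axes at that moment, turning the shorter way round; what a row does not reach only later rows make up. A row lasts 1/10 s, in which the tool goes at most 50 mm and 8.59 degrees, less where a joint would pass 70% of its speed; a pose out of reach is approached as far as the arm can. A call with a number of a shift or a turn outside -1 to 1 is refused whole. A call with a gripper value outside its range is refused whole. The fingers move at their own pace and stop on an object; "force" is the grip in N (left out, the last holds). Time passes only in rows, so rows that repeat a pose let the fingers close. It gives the time, the measured TCP pose, the force, the opening and the grip force at its end, in the units of the state.
- get_state(): the state, without advancing time (a new reading comes with each control period).
- viewer.snapshot(name): name is "scene" or "top"; returns (picture, depth): 480x640x3 uint8, red, green, blue; 480x640 float32, m along the optical axis (not along the pixel's ray), 0 where there is no reading.
- viewer.calibration(name): a dict with "vfov" (degrees; the focal length in pixels is half the picture's height over the tangent of half this angle, whatever the lens; pixels are square), "cx", "cy" (the principal point, pixels), "dist_coeffs" ([k1, k2, p1, p2, k3] as OpenCV has them; the pictures are not rectified), "extrinsics" (4x4, takes a point from camera to world coordinates). Camera axes: x right, y down, z forward; pixel columns grow to the right and rows downward; lengths in m; the calibration is good to about 2 mm. A picture is of the moment at which its call begins. calibration takes no time and is no camera call.
- workorder.finish_job(): hands the job in; it is judged then, once.
The state is a dict: "clock": time; "q": joint angles; "qd": joint speeds; "joint_torque": joint torques, N m; "tool_pos": TCP position; "eef_rot": TCP orientation; "contact_force": force on the tool from outside, world axes, zero at the start; "moment": the same for the moment, N m; "opening": opening from 0.0 (shut) to 1.0 (fully open); "finger_force": force on a finger pad.
Only numpy, scipy, OpenCV 4.12 (cv2) and the standard library are available. Lean on these libraries where they do the work, as an engineer would, in place of code of your own. Each camera call takes 0.05 s, during which the arm holds its last target. There are 200 camera calls.

## Working session

There is one attempt and no reset: what is moved stays moved. The work goes in short steps, Python scripts to look and compute and a tool call to move; the robot and the scene stay as the last step left them, time stands still between calls to the robot, and variables do not carry over. Pictures are saved under pics/ and viewed, at most 10 in all, crops included, and the job is handed in when it is done.

Besides the shell and the picture viewer there is one more tool, called after ">>>" in YAML: its name, and indented under it one key for each argument. step_arm: Moves the arm, as the interface text tells. Shift numbers are shares of 8 cm and turn numbers shares of 180 degrees, none past 1 either way. Its arguments: {"type":"object","properties":{"motion":{"type":"array","items":{"type":"object","properties":{"wx":{"type":"number","minimum":-1,"maximum":1},"wy":{"type":"number","minimum":-1,"maximum":1},"wz":{"type":"number","minimum":-1,"maximum":1},"dx":{"type":"number","minimum":-1,"maximum":1},"dy":{"type":"number","minimum":-1,"maximum":1},"dz":{"type":"number","minimum":-1,"maximum":1},"claw":{"type":"number"}}}},"force":{"type":"number"}},"required":["motion"]}

```bash
mkdir -p pics; cat > h.py <<'E'
import numpy as np, cv2
from plant import get_state, viewer, workorder
def K(n):
    c=viewer.calibration(n); f=240/np.tan(np.radians(c["vfov"])/2)
    return np.array([[f,0,c["cx"]],[0,f,c["cy"]],[0,0,1]]),np.array(c["dist_coeffs"],float),np.array(c["extrinsics"])
def snap(n,fn=None):
    p,d=viewer.snapshot(n); p=np.array(p); d=np.array(d)
    np.savez('%s.npz'%n,p=p,d=d)
    if fn: cv2.imwrite('pics/'+fn,p[:,:,::-1])
    return p,d
def rays(n,uv):
    k,dc,E=K(n); uv=np.asarray(uv,float).reshape(-1,1,2)
    x=cv2.undistortPoints(uv,k,dc,criteria=(3,50,1e-9)).reshape(-1,2) if False else cv2.undistortPoints(uv,k,dc).reshape(-1,2)
    r=np.c_[x,np.ones(len(x))]
    return E[:3,3],r,E[:3,:3]
def onz(n,uv,z):
    o,r,R=rays(n,uv); w=r@R.T; return o+w*((z-o[2])/w[:,2])[:,None]
def bydepth(n,uv,d):
    o,r,R=rays(n,uv); return o+(r*np.asarray(d).reshape(-1,1))@R.T
def cloud(n,d):
    v,u=np.mgrid[:480,:640]; P=bydepth(n,np.c_[u.ravel(),v.ravel()],d.ravel()).reshape(480,640,3); P[d<=0]=np.nan; return P
def proj(n,P):
    k,dc,E=K(n); T=np.linalg.inv(E); rv=cv2.Rodrigues(T[:3,:3])[0]
    return cv2.projectPoints(np.asarray(P,float).reshape(-1,1,3),rv,T[:3,3],k,dc)[0].reshape(-1,2)
E
python3 - <<'E'
from h import *
for n in("scene","top"):
    snap(n,n+'0.png'); k,dc,E=K(n); print(n,k[0,0],dc,E.round(3))
s=get_state(); print({a:np.round(b,3) for a,b in s.items()})
E
```

```text
scene 618.227724166956 [-0.1231642  0.         0.         0.         0.       ] [[ 0.583 -0.583  0.566 -0.326]
 [-0.813 -0.419  0.406 -0.625]
 [ 0.    -0.696 -0.718  1.254]
 [ 0.     0.     0.     1.   ]]
top 466.80386812747844 [-0.01388939  0.          0.          0.          0.        ] [[-0.011 -0.993  0.117  0.412]
 [-1.     0.012  0.011  0.019]
 [-0.012 -0.117 -0.993  1.418]
 [ 0.     0.     0.     1.   ]]
{'clock': np.float64(0.1), 'q': array([-1.161,  0.69 , -0.195,  1.566,  0.157,  0.903, -0.215]), 'qd': array([ 0.   , -0.002, -0.001, -0.002,  0.   , -0.001,  0.001]), 'joint_torque': array([-3.0000e-03, -5.2850e+01, -1.2710e+00, -1.5383e+01, -5.2000e-02,
        2.0000e-03,  0.0000e+00]), 'tool_pos': array([0.229, 0.581, 0.238]), 'eef_rot': array([ 0.187,  0.982, -0.001, -0.   ]), 'contact_force': array([-0.398,  0.373, -0.355]), 'moment': array([-0.05 , -0.021, -0.03 ]), 'finger_force': np.float64(0.0), 'opening': np.float64(1.0)}
```

View pics/scene0.png

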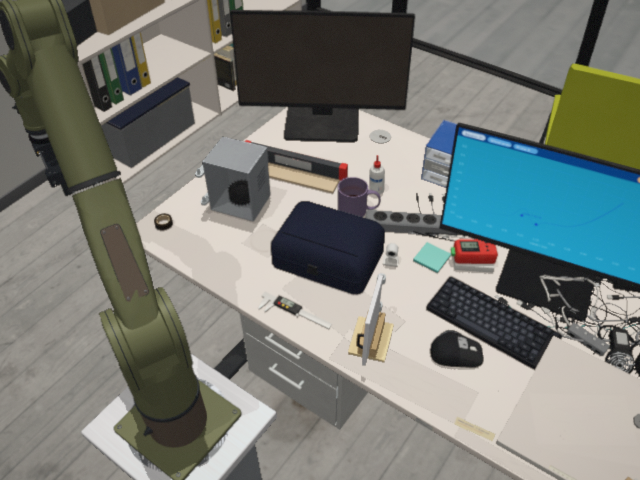

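View pics/top0.png

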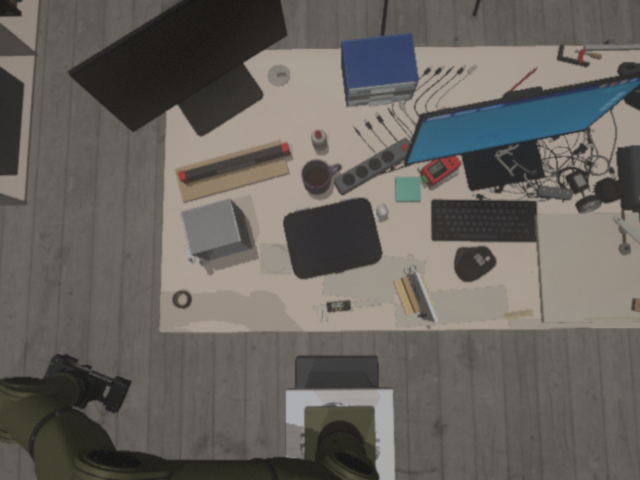

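The scene view shows the door in the stand at about (373,320) and the enclosure at (238,180). In the top view, the door's top edge is near (420,293) and the enclosure near (215,230), with its pins at about (195,258).

```bash
python3 - <<'E'
from h import *
for n,dr,er in(("top",(380,460,250,335),(165,265,185,275)),("scene",(340,400,260,370),(190,280,130,225))):
    z=np.load(n+'.npz'); P=cloud(n,z['d'])
    u0,u1,v0,v1=dr; Q=P[v0:v1,u0:u1].reshape(-1,3)
    q=Q[(Q[:,2]>.175)&(Q[:,2]<.215)]; print(n,'door top n',len(q),'z',np.percentile(q[:,2],[5,50,95]).round(4))
    r=cv2.minAreaRect((q[:,:2]*1000).astype(np.float32)); print(cv2.boxPoints(r).round(1).tolist(),r)
    q=Q[(Q[:,2]>.08)&(Q[:,2]<.21)]; r=cv2.minAreaRect((q[:,:2]*1000).astype(np.float32)); print('door all',len(q),cv2.boxPoints(r).round(1).tolist(),r)
    q=Q[(Q[:,2]>.04)&(Q[:,2]<.053)]; r=cv2.minAreaRect((q[:,:2]*1000).astype(np.float32)); print('stand',cv2.boxPoints(r).round(1).tolist(),r)
    u0,u1,v0,v1=er; Q=P[v0:v1,u0:u1].reshape(-1,3)
    q=Q[(Q[:,2]>.18)&(Q[:,2]<.2)]; r=cv2.minAreaRect((q[:,:2]*1000).astype(np.float32)); print('encl',len(q),np.median(q[:,2]),cv2.boxPoints(r).round(1).tolist(),r)
a=[]
for n,(u0,u1,v0,v1) in(("top",(165,285,185,285)),("top",(370,470,245,335)),("scene",(180,300,130,230)),("scene",(330,410,260,370))):
    p=np.load(n+'.npz')['p'][v0:v1,u0:u1,::-1]; a.append(cv2.resize(p,(400,300),interpolation=cv2.INTER_CUBIC))
cv2.imwrite('pics/crop1.png',np.vstack([np.hstack(a[:2]),np.hstack(a[2:])]))
E
```

```text
top door top n 221 z [0.1778 0.1817 0.1858]
[[351.79998779296875, -250.3000030517578], [355.5, -260.5], [486.20001220703125, -214.0], [482.6000061035156, -203.6999969482422]] ((419.0283203125, -232.11697387695312), (138.7686004638672, 10.865944862365723), 19.589357376098633)
door all 620 [[343.79998779296875, -238.8000030517578], [374.1000061035156, -288.70001220703125], [577.2000122070312, -165.5], [547.0, -115.69999694824219]] ((460.525390625, -202.19003295898438), (237.56488037109375, 58.277793884277344), 31.2229061126709)
stand [[346.20001220703125, -226.3000030517578], [353.3999938964844, -251.60000610351562], [507.0, -207.6999969482422], [499.70001220703125, -182.39999389648438]] ((426.5572814941406, -216.9749298095703), (159.7329864501953, 26.269512176513672), 15.953204154968262)
encl 2297 0.1896439258290168 [[535.4000244140625, 393.5], [572.7000122070312, 256.5], [686.9000244140625, 287.6000061035156], [649.5999755859375, 424.6000061035156]] ((611.1699829101562, 340.5226745605469), (118.330810546875, 142.00611877441406), 15.225871086120605)
scene door top n 249 z [0.1768 0.18
[... 334 characters left out ...]
1220703125], [587.4000244140625, -126.69999694824219], [527.0999755859375, -64.9000015258789]] ((463.0653381347656, -187.84109497070312), (263.3685302734375, 86.28699493408203), 44.34341049194336)
stand [[332.29998779296875, -238.5], [395.70001220703125, -310.3999938964844], [615.0999755859375, -117.0999984741211], [551.7000122070312, -45.20000076293945]] ((473.6953430175781, -177.81610107421875), (292.4052734375, 95.8802719116211), 41.38786697387695)
encl 1508 0.18925452061854997 [[526.0, 392.29998779296875], [562.2999877929688, 253.3000030517578], [689.7000122070312, 286.5], [653.5, 425.5]] ((607.8697509765625, 339.404052734375), (131.72396850585938, 143.6471405029297), 14.629853248596191)
```

View pics/crop1.png

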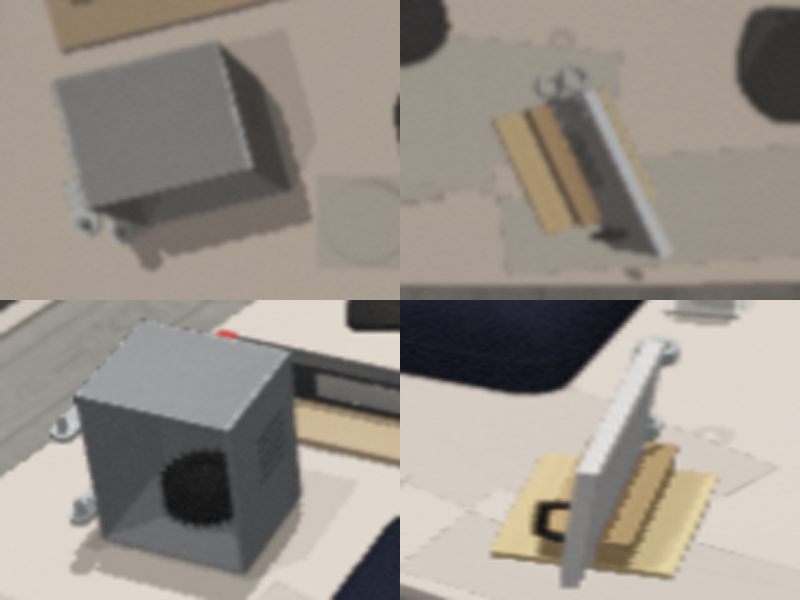

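```bash
cat > plan.py <<'E'
import numpy as np
from scipy.spatial.transform import Rotation as R
def yawR(a): # tool down, tool y at world bearing a (deg)
    a=np.radians(a); y=np.array([np.cos(a),np.sin(a),0]); z=np.array([0,0,-1.]); return R.from_matrix(np.c_[np.cross(y,z),y,z])
def steps(p,r,wps):
    """r Rotation; wps list of (x,y,z,yaw). prints rounded shares, follows rounding"""
    p=np.array(p,float)
    for w in wps:
        s=r.inv().apply(np.array(w[:3])-p)/.08; t=(r.inv()*yawR(w[3])).as_rotvec()/np.pi
        s=s.round(4); t=t.round(4); t[abs(t)<.0008]=0
        n=max(np.linalg.norm(s)*80/50,np.linalg.norm(t)*180/8.59)
        print('d',s.tolist(),'w',t.tolist(),'rows>=%.1f'%n,'!!' if abs(s).max()>1 else '')
        p=p+r.apply(s*.08); r=r*R.from_rotvec(t*np.pi)
E
python3 - <<'E'
from h import *; from plan import *
s=get_state(); p=s['tool_pos']
P=cloud('top',np.load('top.npz')['d']); print('case z',np.nanmax(P[205:270,290:378,2]))
C=np.array([[.229,.581],[.31,.52],[.38,.45],[.43,.37],[.455,.27],[.465,.17],[.465,.07],[.46,-.03],[.445,-.13],[.4175,-.2325]])
ys=np.linspace(68.5,-70.4,len(C)); zs=np.linspace(.239,.26,len(C))
steps(p,R.from_quat(s['eef_rot']),[(c[0],c[1],z,y) for c,y,z in zip(C,ys,zs)][1:])
E
```

```text
case z 0.11885436790008774
d [-1.2187, -0.3371, -0.0407] w [0.0, 0.0, 0.0856] rows>=2.0 !!
d [-1.2252, -0.1737, -0.0282] w [0.0, 0.0, 0.0857] rows>=2.0 !!
d [-1.1736, -0.1158, -0.028] w [0.0, 0.0, 0.0858] rows>=1.9 !!
d [-1.2754, -0.183, -0.0274] w [0.0, 0.0, 0.0857] rows>=2.1 !!
d [-1.2561, -0.0233, -0.0273] w [0.0, 0.0, 0.0858] rows>=2.0 !!
d [-1.2357, 0.1885, -0.0272] w [0.0, 0.0, 0.0857] rows>=2.0 !!
d [-1.1667, 0.4534, -0.0272] w [0.0, 0.0, 0.0858] rows>=2.0 !!
d [-1.0833, 0.6512, -0.0272] w [0.0, 0.0, 0.0857] rows>=2.0 !!
d [-1.017, 0.8518, -0.027] w [0.0, 0.0, 0.0857] rows>=2.1 !!
```

```bash
python3 - <<'E'
from h import *; from plan import *
s=get_state(); p=s['tool_pos']
C=np.array([[.229,.581],[.31,.52],[.38,.45],[.43,.37],[.455,.27],[.465,.17],[.465,.07],[.46,-.03],[.445,-.13],[.4175,-.2325]])
L=np.r_[0,np.cumsum(np.linalg.norm(np.diff(C,axis=0),axis=1))]; t=np.linspace(0,L[-1],14)
ys=np.linspace(68.5,-70.4,14); zs=np.linspace(.239,.26,14)
steps(p,R.from_quat(s['eef_rot']),[(np.interp(a,L,C[:,0]),np.interp(a,L,C[:,1]),z,y) for a,y,z in zip(t,ys,zs)][1:])
E
```

```text
d [-0.8364, -0.2313, -0.0319] w [0.0, 0.0, 0.0592] rows>=1.4 
d [-0.8577, -0.1385, -0.0197] w [0.0, 0.0, 0.0594] rows>=1.4 
d [-0.8666, -0.0564, -0.0195] w [0.0, 0.0, 0.0593] rows>=1.4 
d [-0.8682, -0.0676, -0.0192] w [0.0, 0.0, 0.0594] rows>=1.4 
d [-0.8557, -0.1144, -0.0191] w [0.0, 0.0, 0.0594] rows>=1.4 
d [-0.8674, -0.0522, -0.019] w [0.0, 0.0, 0.0593] rows>=1.4 
d [-0.8706, 0.02, -0.0189] w [0.0, 0.0, 0.0594] rows>=1.4 
d [-0.8636, 0.1086, -0.0188] w [0.0, 0.0, 0.0593] rows>=1.4 
d [-0.8377, 0.2369, -0.0189] w [0.0, 0.0, 0.0594] rows>=1.4 
d [-0.7906, 0.3653, -0.0188] w [0.0, 0.0, 0.0594] rows>=1.4 
d [-0.7544, 0.4349, -0.0188] w [0.0, 0.0, 0.0593] rows>=1.4 
d [-0.6934, 0.5245, -0.0188] w [0.0, 0.0, 0.0594] rows>=1.4 
d [-0.619, 0.6126, -0.0188] w [0.0, 0.0, 0.0593] rows>=1.4
```

>>> step_arm:
  motion:
    - {"dx": -0.42,"dy": -0.115,"dz": -0.016,"wz": 0.03,"claw": 60}
    - {"dx": -0.836,"dy": -0.231,"dz": -0.032,"wz": 0.0592}
    - {"dx": -0.836,"dy": -0.231,"dz": -0.032,"wz": 0.0592}

```text
$.motion[0]: bad value
```

>>> step_arm:
  motion:
    - {"dx": -0.43,"dy": -0.07,"dz": -0.01,"wz": 0.03}
    - {"dx": -0.858,"dy": -0.139,"dz": -0.02,"wz": 0.0594}

```text
$.motion[0]: bad value
```

>>> step_arm:
  motion:
    - {"dx": -0.43,"dy": -0.03,"dz": -0.01,"wz": 0.03}
    - {"dx": -0.867,"dy": -0.056,"dz": -0.02,"wz": 0.0594}

```text
$.motion[0]: bad value
```

>>> step_arm:
  motion:
    - {"dx": -0.43,"dy": -0.03,"dz": -0.01,"wz": 0.03}
    - {"dx": -0.868,"dy": -0.068,"dz": -0.02,"wz": 0.0594}

```text
$.motion[0]: bad value
```

>>> step_arm:
  motion:
    - {"dx": -0.43,"dy": -0.05,"dz": -0.01,"wz": 0.03}
    - {"dx": -0.856,"dy": -0.114,"dz": -0.02,"wz": 0.0594}

```text
$.motion[0]: bad value
```

>>> step_arm:
  motion:
    - {"dx": -0.43,"dy": -0.03,"dz": -0.01,"wz": 0.03}
    - {"dx": -0.867,"dy": -0.052,"dz": -0.02,"wz": 0.0594}

```text
$.motion[0]: bad value
```

>>> step_arm:
  motion:
    - {"dx": -0.42,"dy": -0.115,"dz": -0.016,"wx": 0,"wy": 0,"wz": 0.03,"claw": 60}
    - {"dx": -0.836,"dy": -0.231,"dz": -0.032,"wx": 0,"wy": 0,"wz": 0.0592,"claw": 60}
    - {"dx": -0.836,"dy": -0.231,"dz": -0.032,"wx": 0,"wy": 0,"wz": 0.0592,"claw": 60}

```text
clock: 0.4
tool_pos: [0.2908, 0.5353, 0.241]
eef_rot: [0.282, 0.959, -0.001, 0.003]
contact_force: [0.6, -0.4, -0.7]
opening: 0.749
finger_force: 0.0
```

>>> step_arm:
  motion:
    - {"dx": -0.43,"dy": -0.07,"dz": -0.01,"wx": 0,"wy": 0,"wz": 0.03,"claw": 60}
    - {"dx": -0.858,"dy": -0.139,"dz": -0.02,"wx": 0,"wy": 0,"wz": 0.0594,"claw": 60}

```text
clock: 0.6
tool_pos: [0.3362, 0.4939, 0.2425]
eef_rot: [0.366, 0.931, -0.0, -0.001]
contact_force: [0.1, -0.2, 0.3]
opening: 0.682
finger_force: 0.0
```

>>> step_arm:
  motion:
    - {"dx": -0.43,"dy": -0.03,"dz": -0.01,"wx": 0,"wy": 0,"wz": 0.03,"claw": 60}
    - {"dx": -0.867,"dy": -0.056,"dz": -0.02,"wx": 0,"wy": 0,"wz": 0.0594,"claw": 60}

```text
clock: 0.8
tool_pos: [0.385, 0.4425, 0.2442]
eef_rot: [0.452, 0.892, -0.0, -0.0]
contact_force: [1.0, 0.5, 0.8]
opening: 0.679
finger_force: 0.0
```

>>> step_arm:
  motion:
    - {"dx": -0.43,"dy": -0.03,"dz": -0.01,"wx": 0,"wy": 0,"wz": 0.03,"claw": 60}
    - {"dx": -0.868,"dy": -0.068,"dz": -0.02,"wx": 0,"wy": 0,"wz": 0.0594,"claw": 60}

```text
clock: 1.0
tool_pos: [0.4219, 0.3834, 0.2458]
eef_rot: [0.533, 0.846, -0.0, -0.0]
contact_force: [-0.4, -0.4, 1.3]
opening: 0.681
finger_force: 0.0
```

>>> step_arm:
  motion:
    - {"dx": -0.43,"dy": -0.05,"dz": -0.01,"wx": 0,"wy": 0,"wz": 0.03,"claw": 60}
    - {"dx": -0.856,"dy": -0.114,"dz": -0.02,"wx": 0,"wy": 0,"wz": 0.0594,"claw": 60}

```text
clock: 1.2
tool_pos: [0.4433, 0.3175, 0.2474]
eef_rot: [0.61, 0.793, -0.0, -0.0]
contact_force: [0.7, 0.0, -0.7]
opening: 0.68
finger_force: 0.0
```

>>> step_arm:
  motion:
    - {"dx": -0.43,"dy": -0.03,"dz": -0.01,"wx": 0,"wy": 0,"wz": 0.03,"claw": 60}
    - {"dx": -0.867,"dy": -0.052,"dz": -0.02,"wx": 0,"wy": 0,"wz": 0.0594,"claw": 60}

```text
clock: 1.4
tool_pos: [0.4569, 0.2495, 0.249]
eef_rot: [0.681, 0.733, -0.0, -0.0]
contact_force: [1.1, 0.3, 0.2]
opening: 0.677
finger_force: 0.0
```

>>> step_arm:
  motion:
    - {"dx": -0.43,"dy": 0.01,"dz": -0.01,"wx": 0,"wy": 0,"wz": 0.03,"claw": 60}
    - {"dx": -0.87,"dy": 0.02,"dz": -0.02,"wx": 0,"wy": 0,"wz": 0.0594,"claw": 60}

```text
clock: 1.6
tool_pos: [0.4638, 0.1803, 0.2507]
eef_rot: [0.746, 0.666, -0.0, -0.0]
contact_force: [-0.1, -0.5, 0.2]
opening: 0.685
finger_force: 0.0
```

>>> step_arm:
  motion:
    - {"dx": -0.43,"dy": 0.05,"dz": -0.01,"wx": 0,"wy": 0,"wz": 0.03,"claw": 60}
    - {"dx": -0.864,"dy": 0.109,"dz": -0.02,"wx": 0,"wy": 0,"wz": 0.0594,"claw": 60}

```text
clock: 1.8
tool_pos: [0.4647, 0.1106, 0.2523]
eef_rot: [0.805, 0.594, -0.0, -0.0]
contact_force: [-0.1, -0.3, -0.5]
opening: 0.679
finger_force: 0.0
```

>>> step_arm:
  motion:
    - {"dx": -0.42,"dy": 0.12,"dz": -0.01,"wx": 0,"wy": 0,"wz": 0.03,"claw": 60}
    - {"dx": -0.838,"dy": 0.237,"dz": -0.02,"wx": 0,"wy": 0,"wz": 0.0594,"claw": 60}

```text
clock: 2.0
tool_pos: [0.4633, 0.041, 0.254]
eef_rot: [0.857, 0.516, -0.0, -0.0]
contact_force: [0.4, 0.2, -0.8]
opening: 0.682
finger_force: 0.0
```

>>> step_arm:
  motion:
    - {"dx": -0.4,"dy": 0.18,"dz": -0.01,"wx": 0,"wy": 0,"wz": 0.03,"claw": 60}
    - {"dx": -0.791,"dy": 0.365,"dz": -0.02,"wx": 0,"wy": 0,"wz": 0.0594,"claw": 60}

```text
clock: 2.2
tool_pos: [0.4596, -0.0286, 0.2556]
eef_rot: [0.901, 0.434, -0.0, -0.0]
contact_force: [1.5, -0.7, 0.7]
opening: 0.679
finger_force: 0.0
```

```bash
python3 - <<'E'
from h import *; from plan import *
s=get_state(); print(np.round(s['q'],2),s['tool_pos'])
steps(s['tool_pos'],R.from_quat(s['eef_rot']),[(.455,-.09,.262,-45),(.4355,-.162,.262,-58),(.4175,-.2325,.262,-70.4)])
E
```

```text
[-0.22  0.47  0.28  2.04 -0.2   0.66 -0.48] [ 0.45959516 -0.02857918  0.25555642]
d [-0.6362, 0.4336, -0.0809] w [0.0, 0.0, 0.0358] rows>=1.2 
d [-0.8087, 0.464, -0.0003] w [0.0, 0.0, 0.0722] rows>=1.5 
d [-0.6578, 0.6281, -0.0002] w [0.0, 0.0, 0.0689] rows>=1.5
```

>>> step_arm:
  motion:
    - {"dx": -0.32,"dy": 0.22,"dz": -0.04,"wx": 0,"wy": 0,"wz": 0.018,"claw": 60}
    - {"dx": -0.636,"dy": 0.434,"dz": -0.08,"wx": 0,"wy": 0,"wz": 0.0358,"claw": 60}

```text
clock: 2.4
tool_pos: [0.4553, -0.09, 0.2619]
eef_rot: [0.924, 0.383, -0.0, -0.0]
contact_force: [0.3, 0.1, -0.2]
opening: 0.682
finger_force: 0.0
```

>>> step_arm:
  motion:
    - {"dx": -0.4,"dy": 0.23,"dz": 0,"wx": 0,"wy": 0,"wz": 0.036,"claw": 60}
    - {"dx": -0.809,"dy": 0.464,"dz": 0,"wx": 0,"wy": 0,"wz": 0.0722,"claw": 60}

```text
clock: 2.6
tool_pos: [0.4362, -0.1618, 0.262]
eef_rot: [0.961, 0.276, 0.0, -0.0]
contact_force: [0.3, -0.5, -0.3]
opening: 0.684
finger_force: 0.0
```

>>> step_arm:
  motion:
    - {"dx": -0.33,"dy": 0.31,"dz": 0,"wx": 0,"wy": 0,"wz": 0.035,"claw": 60}
    - {"dx": -0.658,"dy": 0.628,"dz": 0,"wx": 0,"wy": 0,"wz": 0.0689,"claw": 60}
    - {"dx": -0.658,"dy": 0.628,"dz": 0,"wx": 0,"wy": 0,"wz": 0.0689,"claw": 60}
    - {"dx": -0.658,"dy": 0.628,"dz": 0,"wx": 0,"wy": 0,"wz": 0.0689,"claw": 60}

```text
clock: 3.0
tool_pos: [0.4182, -0.2318, 0.2618]
eef_rot: [0.985, 0.171, -0.0, -0.0]
contact_force: [1.0, 0.7, -0.2]
opening: 0.684
finger_force: 0.0
```

```bash
python3 - <<'E'
from h import *; from plan import *
p,d=snap('scene'); q,e=snap('top')
s=get_state(); print(np.round(s['q'],2),s['tool_pos'],R.from_quat(s['eef_rot']).as_matrix()[:,1])
a=p[240:380,320:440,::-1]; b=q[240:340,370:470,::-1]
cv2.imwrite('pics/crop2.png',np.hstack([cv2.resize(a,(400,467)),cv2.resize(b,(400,467))]))
steps(s['tool_pos'],R.from_quat(s['eef_rot']),[(.4175,-.2325,.205,-70.4),(.4175,-.2325,.151,-70.4)])
E
```

```text
[ 0.13  0.5   0.42  1.99 -0.3   0.72 -0.48] [ 0.4187777  -0.23022266  0.26171675] [ 0.34077693 -0.94014295 -0.00152467]
d [-0.0248, 0.0224, 0.7089] w [0.0, 0.0, 0.0018] rows>=1.1 
d [-0.0, 0.001, 0.675] w [0.0, 0.0, 0.0] rows>=1.1
```

View pics/crop2.png

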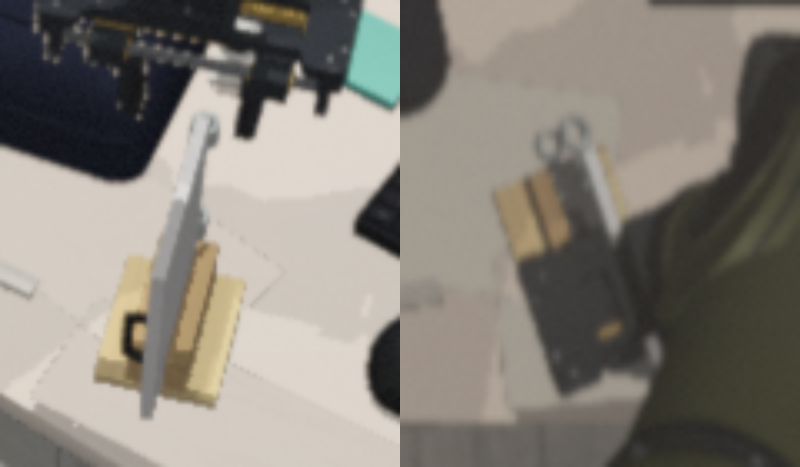

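The fingers straddle the door's top edge on either side, at about (130,90) and (250,110) in the left crop, so I'm going down to grip.

>>> step_arm:
  motion:
    - {"dx": -0.01,"dy": 0.015,"dz": 0.35,"wx": 0,"wy": 0,"wz": 0,"claw": 60}
    - {"dx": -0.01,"dy": 0.015,"dz": 0.7,"wx": 0,"wy": 0,"wz": 0,"claw": 60}
    - {"dx": -0.01,"dy": 0.015,"dz": 0.7,"wx": 0,"wy": 0,"wz": 0,"claw": 40}

```text
clock: 3.4
tool_pos: [0.4169, -0.2303, 0.2037]
eef_rot: [0.985, 0.173, -0.002, -0.002]
contact_force: [-0.7, 1.0, -0.0]
opening: 0.611
finger_force: 0.0
```

>>> step_arm:
  force: 8
  motion:
    - {"dx": 0,"dy": 0,"dz": 0.25,"wx": 0,"wy": 0,"wz": 0,"claw": 30}
    - {"dx": 0,"dy": 0,"dz": 0.5,"wx": 0,"wy": 0,"wz": 0,"claw": 30}
    - {"dx": 0,"dy": 0,"dz": 0.675,"wx": 0,"wy": 0,"wz": 0,"claw": 30}
    - {"dx": 0,"dy": 0,"dz": 0.675,"wx": 0,"wy": 0,"wz": 0,"claw": 30}

```text
clock: 3.8
tool_pos: [0.4181, -0.2319, 0.1517]
eef_rot: [0.985, 0.172, -0.001, -0.001]
contact_force: [-0.1, 0.9, 0.1]
opening: 0.34
finger_force: 0.0
```

>>> step_arm:
  force: 8
  motion:
    - {"dx": 0,"dy": 0,"dz": 0,"wx": 0,"wy": 0,"wz": 0,"claw": 15}
    - {"dx": 0,"dy": 0,"dz": 0,"wx": 0,"wy": 0,"wz": 0,"claw": 15}
    - {"dx": 0,"dy": 0,"dz": 0,"wx": 0,"wy": 0,"wz": 0,"claw": 5}
    - {"dx": 0,"dy": 0,"dz": 0,"wx": 0,"wy": 0,"wz": 0,"claw": 0}
    - {"dx": 0,"dy": 0,"dz": 0,"wx": 0,"wy": 0,"wz": 0,"claw": 0}
    - {"dx": 0,"dy": 0,"dz": 0,"wx": 0,"wy": 0,"wz": 0,"claw": 0}
    - {"dx": 0,"dy": 0,"dz": 0,"wx": 0,"wy": 0,"wz": 0,"claw": 0}

```text
clock: 4.5
tool_pos: [0.4186, -0.2333, 0.153]
eef_rot: [0.985, 0.171, 0.001, 0.0]
contact_force: [0.7, 0.8, 7.0]
opening: 0.114
finger_force: 8.0
```

>>> step_arm:
  force: 40
  motion:
    - {"dx": 0,"dy": 0,"dz": 0,"wx": 0,"wy": 0,"wz": 0,"claw": 0}
    - {"dx": 0,"dy": 0,"dz": 0,"wx": 0,"wy": 0,"wz": 0,"claw": 0}
    - {"dx": 0,"dy": 0,"dz": 0,"wx": 0,"wy": 0,"wz": 0,"claw": 0}
    - {"dx": 0,"dy": 0,"dz": -0.1,"wx": 0,"wy": 0,"wz": 0,"claw": 0}
    - {"dx": 0,"dy": 0,"dz": -0.3,"wx": 0,"wy": 0,"wz": 0,"claw": 0}
    - {"dx": 0,"dy": 0,"dz": -0.5,"wx": 0,"wy": 0,"wz": 0,"claw": 0}
    - {"dx": 0,"dy": 0,"dz": -0.75,"wx": 0,"wy": 0,"wz": 0,"claw": 0}
    - {"dx": 0,"dy": 0,"dz": -1,"wx": 0,"wy": 0,"wz": 0,"claw": 0}

```text
clock: 5.3
tool_pos: [0.4174, -0.233, 0.2329]
eef_rot: [0.985, 0.171, -0.001, -0.0]
contact_force: [0.2, -0.5, -2.2]
opening: 0.106
finger_force: 40.0
```

>>> step_arm:
  motion:
    - {"dx": 0,"dy": 0,"dz": -0.3,"wx": 0,"wy": 0,"wz": 0,"claw": 0}
    - {"dx": 0,"dy": 0,"dz": -0.55,"wx": 0,"wy": 0,"wz": 0,"claw": 0}
    - {"dx": 0,"dy": 0,"dz": -0.75,"wx": 0,"wy": 0,"wz": 0,"claw": 0}
    - {"dx": 0,"dy": 0,"dz": -0.75,"wx": 0,"wy": 0,"wz": 0,"claw": 0}

```text
clock: 5.7
tool_pos: [0.4186, -0.2339, 0.2939]
eef_rot: [0.985, 0.171, 0.002, 0.001]
contact_force: [0.8, 0.0, -3.8]
opening: 0.108
finger_force: 40.0
```

```bash
python3 - <<'E'
from h import *; from plan import *
s=get_state(); print(np.round(s['q'],2),s['tool_pos'],s['opening'],s['contact_force'],s['moment'])
p=s['tool_pos']
C=np.array([[.4175,-.232],[.425,-.1],[.425,.05],[.41,.2],[.375,.36]])
L=np.r_[0,np.cumsum(np.linalg.norm(np.diff(C,axis=0),axis=1))]; t=np.linspace(0,L[-1],9)
ys=np.linspace(-70.4,-74.8,9)
steps(p,R.from_quat(s['eef_rot']),[(np.interp(a,L,C[:,0]),np.interp(a,L,C[:,1]),.291,y) for a,y in zip(t,ys)][1:])
E
```

```text
[ 0.11  0.46  0.46  1.94 -0.28  0.8  -0.5 ] [ 0.41861569 -0.23386739  0.29390924] 0.10770847278013662 [ 7.50839973e-01  3.19914270e-03 -3.75384155e+00] [-2.61789415e-02  1.46349726e-01  5.48812816e-05]
d [0.3587, -0.8852, 0.0349] w [0.0009, -0.0009, 0.0038] rows>=1.5 
d [0.3426, -0.8669, 0.0001] w [0.0, 0.0, 0.003] rows>=1.5 
d [0.296, -0.8842, 0.0] w [0.0, 0.0, 0.0031] rows>=1.5 
d [0.2679, -0.8923, 0.0001] w [0.0, 0.0, 0.0031] rows>=1.5 
d [0.1888, -0.9131, 0.0001] w [0.0, 0.0, 0.003] rows>=1.5 
d [0.1592, -0.9177, 0.0] w [0.0, 0.0, 0.0031] rows>=1.5 
d [0.0644, -0.9302, 0.0001] w [0.0, 0.0, 0.003] rows>=1.5 
d [0.0555, -0.9307, 0.0001] w [0.0, 0.0, 0.0031] rows>=1.5
```

>>> step_arm:
  motion:
    - {"dx": 0.09,"dy": -0.22,"dz": 0,"wx": 0,"wy": 0,"wz": 0,"claw": 0}
    - {"dx": 0.22,"dy": -0.55,"dz": 0,"wx": 0,"wy": 0,"wz": 0,"claw": 0}
    - {"dx": 0.359,"dy": -0.885,"dz": 0.01,"wx": 0,"wy": 0,"wz": 0.0035,"claw": 0}

```text
clock: 6.0
tool_pos: [0.4202, -0.1561, 0.2905]
eef_rot: [0.986, 0.165, -0.001, -0.0]
contact_force: [0.8, 0.8, -2.6]
opening: 0.112
finger_force: 40.0
```

>>> step_arm:
  motion:
    - {"dx": 0.11,"dy": -0.29,"dz": 0,"wx": 0,"wy": 0,"wz": 0.001,"claw": 0}
    - {"dx": 0.23,"dy": -0.58,"dz": 0,"wx": 0,"wy": 0,"wz": 0.002,"claw": 0}
    - {"dx": 0.343,"dy": -0.867,"dz": 0,"wx": 0,"wy": 0,"wz": 0.003,"claw": 0}

```text
clock: 6.3
tool_pos: [0.4234, -0.0811, 0.2904]
eef_rot: [0.987, 0.161, -0.001, -0.0]
contact_force: [0.1, 0.2, -2.9]
opening: 0.108
finger_force: 40.0
```

>>> step_arm:
  motion:
    - {"dx": 0.1,"dy": -0.29,"dz": 0,"wx": 0,"wy": 0,"wz": 0.001,"claw": 0}
    - {"dx": 0.2,"dy": -0.59,"dz": 0,"wx": 0,"wy": 0,"wz": 0.002,"claw": 0}
    - {"dx": 0.296,"dy": -0.884,"dz": 0,"wx": 0,"wy": 0,"wz": 0.003,"claw": 0}

```text
clock: 6.6
tool_pos: [0.4233, -0.0067, 0.2905]
eef_rot: [0.988, 0.157, -0.001, -0.0]
contact_force: [-0.4, -0.9, -3.7]
opening: 0.11
finger_force: 40.0
```

>>> step_arm:
  motion:
    - {"dx": 0.09,"dy": -0.3,"dz": 0,"wx": 0,"wy": 0,"wz": 0.001,"claw": 0}
    - {"dx": 0.18,"dy": -0.6,"dz": 0,"wx": 0,"wy": 0,"wz": 0.002,"claw": 0}
    - {"dx": 0.268,"dy": -0.892,"dz": 0,"wx": 0,"wy": 0,"wz": 0.003,"claw": 0}

```text
clock: 6.9
tool_pos: [0.4215, 0.0676, 0.2905]
eef_rot: [0.988, 0.152, -0.001, 0.0]
contact_force: [-0.2, -1.0, -2.8]
opening: 0.112
finger_force: 40.0
```

>>> step_arm:
  motion:
    - {"dx": 0.06,"dy": -0.3,"dz": 0,"wx": 0,"wy": 0,"wz": 0.001,"claw": 0}
    - {"dx": 0.13,"dy": -0.61,"dz": 0,"wx": 0,"wy": 0,"wz": 0.002,"claw": 0}
    - {"dx": 0.19,"dy": -0.913,"dz": 0,"wx": 0,"wy": 0,"wz": 0.003,"claw": 0}

```text
clock: 7.2
tool_pos: [0.4141, 0.1417, 0.2905]
eef_rot: [0.989, 0.147, -0.001, 0.0]
contact_force: [0.5, 0.2, -3.0]
opening: 0.11
finger_force: 40.0
```

>>> step_arm:
  motion:
    - {"dx": 0.05,"dy": -0.3,"dz": 0,"wx": 0,"wy": 0,"wz": 0.001,"claw": 0}
    - {"dx": 0.11,"dy": -0.61,"dz": 0,"wx": 0,"wy": 0,"wz": 0.002,"claw": 0}
    - {"dx": 0.16,"dy": -0.918,"dz": 0,"wx": 0,"wy": 0,"wz": 0.003,"claw": 0}

```text
clock: 7.5
tool_pos: [0.4049, 0.2155, 0.2904]
eef_rot: [0.99, 0.143, -0.001, 0.0]
contact_force: [0.4, 0.5, -3.3]
opening: 0.11
finger_force: 40.0
```

>>> step_arm:
  motion:
    - {"dx": 0.02,"dy": -0.31,"dz": 0,"wx": 0,"wy": 0,"wz": 0.001,"claw": 0}
    - {"dx": 0.04,"dy": -0.62,"dz": 0,"wx": 0,"wy": 0,"wz": 0.002,"claw": 0}
    - {"dx": 0.064,"dy": -0.93,"dz": 0,"wx": 0,"wy": 0,"wz": 0.003,"claw": 0}

```text
clock: 7.8
tool_pos: [0.3887, 0.2882, 0.2903]
eef_rot: [0.99, 0.138, -0.001, 0.001]
contact_force: [0.3, 0.1, -2.3]
opening: 0.109
finger_force: 40.0
```

>>> step_arm:
  motion:
    - {"dx": 0.02,"dy": -0.35,"dz": 0,"wx": 0,"wy": 0,"wz": 0.001,"claw": 0}
    - {"dx": 0.04,"dy": -0.7,"dz": 0,"wx": 0,"wy": 0,"wz": 0.002,"claw": 0}
    - {"dx": 0.055,"dy": -0.93,"dz": 0,"wx": 0,"wy": 0,"wz": 0.003,"claw": 0}
    - {"dx": 0.055,"dy": -0.93,"dz": 0,"wx": 0,"wy": 0,"wz": 0.003,"claw": 0}
    - {"dx": 0.055,"dy": -0.93,"dz": 0,"wx": 0,"wy": 0,"wz": 0.003,"claw": 0}

```text
clock: 8.3
tool_pos: [0.3732, 0.3596, 0.2904]
eef_rot: [0.991, 0.134, -0.001, 0.001]
contact_force: [1.0, -0.1, -3.1]
opening: 0.11
finger_force: 40.0
```

```bash
python3 - <<'E'
from h import *; from plan import *
s=get_state(); print(np.round(s['q'],2),s['tool_pos'],s['eef_rot'],s['opening'],s['contact_force'])
p,d=snap('scene','s3.png'); q,e=snap('top','t3.png')
a=p[130:250,120:280,::-1]; b=q[185:305,165:325,::-1]
cv2.imwrite('pics/crop3.png',np.hstack([cv2.resize(a,(400,300),interpolation=cv2.INTER_CUBIC),cv2.resize(b,(400,300),interpolation=cv2.INTER_CUBIC)]))
E
```

```text
[-1.18  0.53  0.52  1.84 -0.34  0.87 -1.8 ] [0.37317359 0.35955267 0.29036126] [ 9.91040917e-01  1.33552637e-01 -7.27761718e-04  1.03173825e-03] 0.11028488242352211 [ 0.96657668 -0.06544682 -3.13052232]
```

View pics/s3.png

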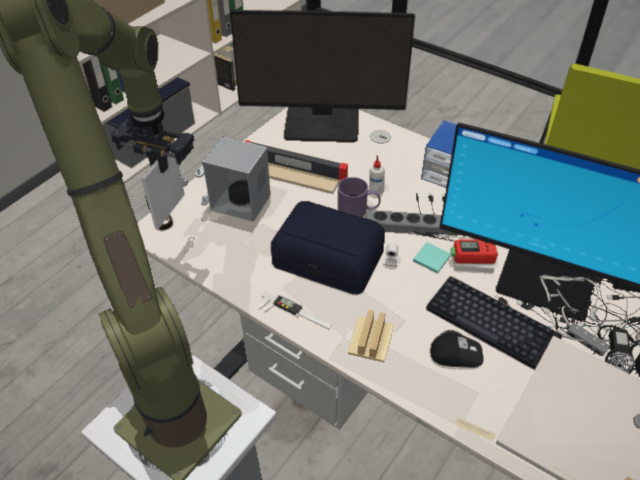

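View pics/crop3.png

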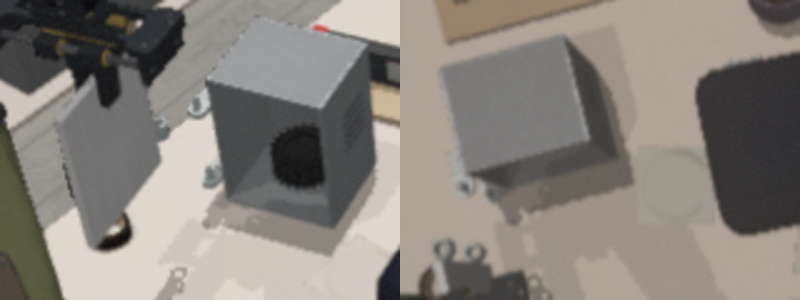

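The scene view shows the door held upright in the gripper at (163,190), with the stand empty at (370,335). In the crop the knuckles are at about (443,250) and (475,252), the pins at (463,187) and (490,193), and the black tape roll sits near the door's foot.

```bash
python3 - <<'E'
from h import *; from plan import *
i=cv2.imread('pics/top0.png'); m=(cv2.cvtColor(i,6)[280:320,165:200]<70).astype(np.uint8)
v,u=np.nonzero(m); print('tape',onz('top',[[u.mean()+165,v.mean()+280]],.012),[u.min()+165,u.max()+165,v.min()+280,v.max()+280])
s=get_state(); steps(s['tool_pos'],R.from_quat(s['eef_rot']),[(.375,.36,.2145,-74.8),(.375,.36,.204,-74.8)])
# corner-based enclosure refinement from top0: grey top face contour
z=np.load('top.npz'); P=cloud('top',z['d'])[185:275,165:265]
mk=((P[...,2]>.17)&(P[...,2]<.21)).astype(np.uint8); c=max(cv2.findContours(mk,0,1)[0],key=cv2.contourArea)
r=cv2.minAreaRect(onz('top',c.reshape(-1,2)+[165,185],.19)[:,:2].astype(np.float32)*1000); print(r)
E
```

```text
tape [[0.41658744 0.4631564  0.012     ]] [np.int64(173), np.int64(190), np.int64(292), np.int64(307)]
d [0.0188, -0.0125, 0.9547] w [0.0, 0.0, 0.0] rows>=1.5 
d [0.0001, -0.0002, 0.1312] w [0.0, 0.0, 0.0] rows>=0.2 
((610.0162353515625, 338.49664306640625), (120.11315155029297, 144.0780029296875), 14.571196556091309)
```

>>> step_arm:
  motion:
    - {"dx": 0.019,"dy": -0.0125,"dz": 0.25,"wx": 0,"wy": 0,"wz": 0,"claw": 0}
    - {"dx": 0.019,"dy": -0.0125,"dz": 0.6,"wx": 0,"wy": 0,"wz": 0,"claw": 0}
    - {"dx": 0.019,"dy": -0.0125,"dz": 0.95,"wx": 0,"wy": 0,"wz": 0,"claw": 0}
    - {"dx": 0.019,"dy": -0.0125,"dz": 0.95,"wx": 0,"wy": 0,"wz": 0,"claw": 0}
    - {"dx": 0.019,"dy": -0.0125,"dz": 0.95,"wx": 0,"wy": 0,"wz": 0,"claw": 0}

```text
clock: 8.9
tool_pos: [0.3755, 0.3609, 0.2157]
eef_rot: [0.991, 0.133, -0.0, 0.0]
contact_force: [-0.1, -0.1, -2.6]
opening: 0.109
finger_force: 40.0
```

```bash
cat > meas.py <<'E'
from h import *; from plan import *
def meas(fn):
    s=get_state(); T=np.mean([get_state()['tool_pos'] for _ in range(1)],0); print(T,s['eef_rot'])
    y=R.from_quat(s['eef_rot']).as_matrix()[:,1]; dy=np.array([-y[1],y[0],0]); dz=T[2]+.030
    k=T*[1,1,0]+.082*dy; top=lambda a:k+[0,0,dz-.085+a]
    pin=np.array([.5243,.4015,0]); 
    pts={'kh':top(.065),'kl':top(-.040),'ph':pin+[0,0,.168],'pl':pin+[0,0,.063]}
    out=[]
    for n,box in(("top",(180,250,48,36)),("scene",(155,165,64,48))):
        p,d=snap(n); uv={a:proj(n,b)[0] for a,b in pts.items()}; c=np.mean(list(uv.values()),0).round().astype(int)
        w,h=32,24
        u0,v0=c[0]-w,c[1]-h; a=cv2.resize(p[v0:v0+2*h,u0:u0+2*w,::-1],None,fx=6.25,fy=6.25,interpolation=cv2.INTER_CUBIC)
        for nm,q in uv.items():
            x=((q-[u0,v0]+.5)*6.25).astype(int); cv2.drawMarker(a,tuple(int(t) for t in x),(0,0,255) if nm[0]=='k' else (255,0,0),cv2.MARKER_CROSS,12,1)
        print(n,u0,v0,{k:v.round(1).tolist() for k,v in uv.items()}); out.append(a)
    cv2.imwrite('pics/'+fn,np.hstack(out))
E
python3 -c "from meas import *; meas('m1.png')"
```

```text
[0.37546629 0.36090982 0.21568227] [ 9.91177487e-01  1.32540825e-01 -4.13529181e-05  3.41726257e-04]
top 162 249 {'kh': [188.7, 284.4], 'kl': [200.1, 285.6], 'ph': [188.8, 259.2], 'pl': [199.6, 262.4]}
scene 160 158 {'kh': [181.4, 167.8], 'kl': [187.5, 197.5], 'ph': [197.8, 167.9], 'pl': [203.0, 196.1]}
```

View pics/m1.png

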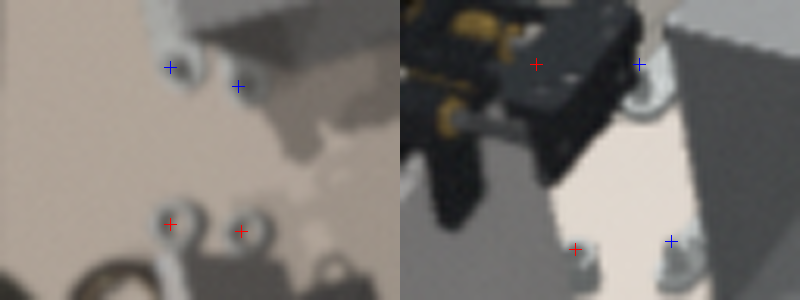

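The top panel shows knuckle rings at about (179,226) and (249,231) and pins at about (181,71) and (248,88). All sit about 9 px right of my predictions, so the error is common to both and the relative offset holds; I'm moving in level.

```bash
python3 - <<'E'
from plan import *
steps((.375,.36,.2145),yawR(-74.8),[(.4452,.3799,.2145,-74.8),(.4452,.3799,.184,-74.8)])
E
```

```text
d [0.912, -0.01, 0.0] w [0.0, 0.0, 0.0] rows>=1.5 
d [0.0, 0.0, 0.3812] w [0.0, 0.0, 0.0] rows>=0.6
```

>>> step_arm:
  motion:
    - {"dx": 0.1,"dy": 0,"dz": 0,"wx": 0,"wy": 0,"wz": 0,"claw": 0}
    - {"dx": 0.3,"dy": 0,"dz": 0,"wx": 0,"wy": 0,"wz": 0,"claw": 0}
    - {"dx": 0.5,"dy": -0.005,"dz": 0,"wx": 0,"wy": 0,"wz": 0,"claw": 0}
    - {"dx": 0.7,"dy": -0.01,"dz": 0,"wx": 0,"wy": 0,"wz": 0,"claw": 0}
    - {"dx": 0.85,"dy": -0.01,"dz": 0,"wx": 0,"wy": 0,"wz": 0,"claw": 0}
    - {"dx": 0.912,"dy": -0.01,"dz": 0,"wx": 0,"wy": 0,"wz": 0,"claw": 0}
    - {"dx": 0.912,"dy": -0.01,"dz": 0,"wx": 0,"wy": 0,"wz": 0,"claw": 0}

```text
clock: 9.7
tool_pos: [0.4461, 0.3821, 0.2159]
eef_rot: [0.991, 0.133, 0.001, -0.0]
contact_force: [0.3, 0.5, -2.0]
opening: 0.112
finger_force: 40.0
```

>>> step_arm:
  motion:
    - {"dx": 0,"dy": 0,"dz": 0.1,"wx": 0,"wy": 0,"wz": 0,"claw": 0}
    - {"dx": 0,"dy": 0,"dz": 0.25,"wx": 0,"wy": 0,"wz": 0,"claw": 0}
    - {"dx": 0,"dy": 0,"dz": 0.38,"wx": 0,"wy": 0,"wz": 0,"claw": 0}
    - {"dx": 0,"dy": 0,"dz": 0.38,"wx": 0,"wy": 0,"wz": 0,"claw": 0}
    - {"dx": 0,"dy": 0,"dz": 0.38,"wx": 0,"wy": 0,"wz": 0,"claw": 0}
    - {"dx": 0,"dy": 0,"dz": 0.38,"wx": 0,"wy": 0,"wz": 0,"claw": 0}

```text
clock: 10.3
tool_pos: [0.4453, 0.382, 0.1851]
eef_rot: [0.991, 0.133, 0.0, -0.0]
contact_force: [0.1, -0.7, -2.7]
opening: 0.109
finger_force: 40.0
```

```bash
python3 -c "from meas import *; meas('m2.png'); print(get_state()['contact_force'],get_state()['moment'])"
```

```text
[0.44528933 0.3820224  0.18508613] [ 9.91067453e-01  1.33361186e-01  2.83691066e-04 -1.28059912e-04]
top 160 236 {'kh': [184.8, 258.3], 'kl': [196.2, 261.6], 'ph': [188.8, 259.2], 'pl': [199.6, 262.4]}
scene 167 154 {'kh': [195.8, 159.9], 'kl': [201.1, 188.7], 'ph': [197.8, 167.9], 'pl': [203.0, 196.1]}
[ 0.53478215 -0.4521353  -2.47957316] [0.02204644 0.08449308 0.05853064]
```

View pics/m2.png

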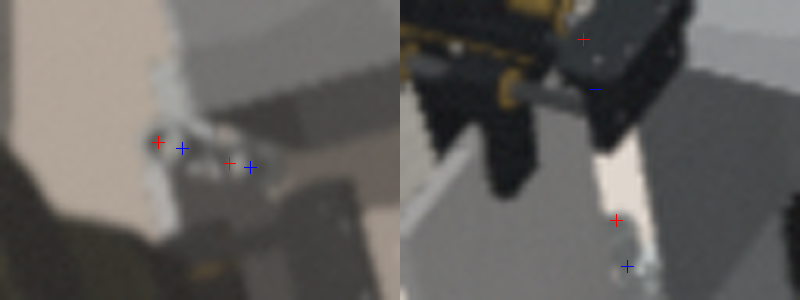

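The knuckles are now above the pins, at about (160,140) against (181,150) in the top panel and offset mainly by height. I estimate about 2 mm too far left (+y), so I'll correct that, then lower and watch the force.

>>> step_arm:
  motion:
    - {"dx": -0.015,"dy": 0.022,"dz": 0,"wx": 0,"wy": 0,"wz": 0,"claw": 0}
    - {"dx": -0.015,"dy": 0.022,"dz": 0.03,"wx": 0,"wy": 0,"wz": 0,"claw": 0}
    - {"dx": -0.015,"dy": 0.022,"dz": 0.06,"wx": 0,"wy": 0,"wz": 0,"claw": 0}
    - {"dx": -0.015,"dy": 0.022,"dz": 0.08,"wx": 0,"wy": 0,"wz": 0,"claw": 0}
    - {"dx": -0.015,"dy": 0.022,"dz": 0.1,"wx": 0,"wy": 0,"wz": 0,"claw": 0}
    - {"dx": -0.015,"dy": 0.022,"dz": 0.12,"wx": 0,"wy": 0,"wz": 0,"claw": 0}
    - {"dx": -0.015,"dy": 0.022,"dz": 0.12,"wx": 0,"wy": 0,"wz": 0,"claw": 0}

```text
clock: 11.1
tool_pos: [0.4446, 0.38, 0.1751]
eef_rot: [0.991, 0.133, 0.0, -0.0]
contact_force: [0.8, 1.3, -3.6]
opening: 0.112
finger_force: 40.0
```

```bash
python3 -c "
from h import *
s=get_state();print(s['tool_pos'],s['contact_force'],s['moment'])"
```

```text
[0.44455008 0.37999924 0.17514384] [ 0.8284256   1.33481524 -3.60584261] [-0.01147029  0.08840259 -0.0059432 ]
```

>>> step_arm:
  motion:
    - {"dx": 0,"dy": 0,"dz": 0.02,"wx": 0,"wy": 0,"wz": 0,"claw": 0}
    - {"dx": 0,"dy": 0,"dz": 0.035,"wx": 0,"wy": 0,"wz": 0,"claw": 0}
    - {"dx": 0,"dy": 0,"dz": 0.035,"wx": 0,"wy": 0,"wz": 0,"claw": 0}

```text
clock: 11.4
tool_pos: [0.445, 0.3802, 0.1726]
eef_rot: [0.991, 0.133, 0.001, -0.0]
contact_force: [1.3, 1.0, -2.1]
opening: 0.108
finger_force: 40.0
```

>>> step_arm:
  motion:
    - {"dx": 0,"dy": 0,"dz": 0.02,"wx": 0,"wy": 0,"wz": 0,"claw": 0}
    - {"dx": 0,"dy": 0,"dz": 0.025,"wx": 0,"wy": 0,"wz": 0,"claw": 0}
    - {"dx": 0,"dy": 0,"dz": 0.025,"wx": 0,"wy": 0,"wz": 0,"claw": 0}

```text
clock: 11.7
tool_pos: [0.445, 0.3802, 0.1707]
eef_rot: [0.991, 0.133, 0.001, -0.0]
contact_force: [2.7, 1.4, -1.5]
opening: 0.108
finger_force: 40.0
```

```bash
python3 -c "
from h import *
s=get_state();print(s['tool_pos'],s['contact_force'],s['moment'])"
```

```text
[0.44500397 0.38023286 0.17070971] [ 2.6523138   1.3795911  -1.53518314] [ 0.29829668 -0.50039911  0.03066546]
```

>>> step_arm:
  motion:
    - {"dx": 0.012,"dy": 0,"dz": 0,"wx": 0,"wy": 0,"wz": 0,"claw": 0}
    - {"dx": 0.012,"dy": 0,"dz": 0,"wx": 0,"wy": 0,"wz": 0,"claw": 0}
    - {"dx": 0.012,"dy": 0,"dz": 0,"wx": 0,"wy": 0,"wz": 0,"claw": 0}

```text
clock: 12.0
tool_pos: [0.4452, 0.3802, 0.1704]
eef_rot: [0.991, 0.133, -0.0, -0.0]
contact_force: [1.9, 1.1, -2.5]
opening: 0.112
finger_force: 40.0
```

>>> step_arm:
  motion:
    - {"dx": 0,"dy": 0,"dz": 0.013,"wx": 0,"wy": 0,"wz": 0,"claw": 0}
    - {"dx": 0,"dy": 0,"dz": 0.025,"wx": 0,"wy": 0,"wz": 0,"claw": 0}
    - {"dx": 0,"dy": 0,"dz": 0.025,"wx": 0,"wy": 0,"wz": 0,"claw": 0}

```text
clock: 12.3
tool_pos: [0.4452, 0.3802, 0.1684]
eef_rot: [0.991, 0.133, -0.0, -0.0]
contact_force: [0.8, 0.7, -2.1]
opening: 0.113
finger_force: 40.0
```

```bash
python3 -c "
from h import *
s=get_state();print(s['tool_pos'],s['contact_force'],s['moment'])"
```

```text
[0.44519543 0.38019635 0.16835078] [ 0.80873329  0.71039144 -2.08949144] [ 0.25960458 -0.1984397   0.09083138]
```

>>> step_arm:
  motion:
    - {"dx": 0.004,"dy": -0.006,"dz": 0.012,"wx": 0,"wy": 0,"wz": 0,"claw": 0}
    - {"dx": 0.004,"dy": -0.006,"dz": 0.025,"wx": 0,"wy": 0,"wz": 0,"claw": 0}
    - {"dx": 0.004,"dy": -0.006,"dz": 0.025,"wx": 0,"wy": 0,"wz": 0,"claw": 0}

```text
clock: 12.6
tool_pos: [0.4452, 0.3805, 0.1662]
eef_rot: [0.991, 0.133, -0.0, 0.0]
contact_force: [1.7, -0.2, -2.8]
opening: 0.112
finger_force: 40.0
```

>>> step_arm:
  motion:
    - {"dx": 0,"dy": 0,"dz": 0.012,"wx": 0,"wy": 0,"wz": 0,"claw": 0}
    - {"dx": 0,"dy": 0,"dz": 0.025,"wx": 0,"wy": 0,"wz": 0,"claw": 0}
    - {"dx": 0,"dy": 0,"dz": 0.025,"wx": 0,"wy": 0,"wz": 0,"claw": 0}

```text
clock: 12.9
tool_pos: [0.4452, 0.3806, 0.1642]
eef_rot: [0.991, 0.133, -0.0, 0.0]
contact_force: [0.0, 0.2, -2.6]
opening: 0.111
finger_force: 40.0
```

```bash
python3 -c "
from h import *
s=get_state();print(s['tool_pos'],s['contact_force'],s['moment'])"
```

```text
[0.44522479 0.38059234 0.16424778] [ 0.04342313  0.1949975  -2.58700671] [-0.01116084 -0.09348904 -0.04082578]
```

Forces are clean, so I'll keep lowering until the weight comes off.

>>> step_arm:
  motion:
    - {"dx": 0,"dy": 0,"dz": 0.012,"wx": 0,"wy": 0,"wz": 0,"claw": 0}
    - {"dx": 0,"dy": 0,"dz": 0.025,"wx": 0,"wy": 0,"wz": 0,"claw": 0}
    - {"dx": 0,"dy": 0,"dz": 0.025,"wx": 0,"wy": 0,"wz": 0,"claw": 0}

```text
clock: 13.2
tool_pos: [0.4453, 0.3807, 0.1623]
eef_rot: [0.991, 0.133, -0.0, 0.0]
contact_force: [0.9, 0.6, -2.7]
opening: 0.11
finger_force: 40.0
```

>>> step_arm:
  motion:
    - {"dx": 0,"dy": 0,"dz": 0.01,"wx": 0,"wy": 0,"wz": 0,"claw": 0}
    - {"dx": 0,"dy": 0,"dz": 0.019,"wx": 0,"wy": 0,"wz": 0,"claw": 0}
    - {"dx": 0,"dy": 0,"dz": 0.019,"wx": 0,"wy": 0,"wz": 0,"claw": 0}

```text
clock: 13.5
tool_pos: [0.4453, 0.3807, 0.161]
eef_rot: [0.991, 0.133, -0.0, -0.0]
contact_force: [-0.8, 0.6, -1.9]
opening: 0.11
finger_force: 40.0
```

>>> step_arm:
  motion:
    - {"dx": 0,"dy": 0,"dz": 0.012,"wx": 0,"wy": 0,"wz": 0,"claw": 0}
    - {"dx": 0,"dy": 0,"dz": 0.012,"wx": 0,"wy": 0,"wz": 0,"claw": 0}
    - {"dx": 0,"dy": 0,"dz": 0.012,"wx": 0,"wy": 0,"wz": 0,"claw": 0}

```text
clock: 13.8
tool_pos: [0.4452, 0.3808, 0.1605]
eef_rot: [0.991, 0.133, -0.0, -0.0]
contact_force: [-2.9, -1.8, 5.2]
opening: 0.11
finger_force: 40.0
```

>>> step_arm:
  motion:
    - {"dx": 0,"dy": 0,"dz": 0.012,"wx": 0,"wy": 0,"wz": 0,"claw": 0}
    - {"dx": 0,"dy": 0,"dz": 0.012,"wx": 0,"wy": 0,"wz": 0,"claw": 0}
    - {"dx": 0,"dy": 0,"dz": 0.012,"wx": 0,"wy": 0,"wz": 0,"claw": 0}

```text
clock: 14.1
tool_pos: [0.4452, 0.3808, 0.16]
eef_rot: [0.991, 0.133, -0.0, -0.0]
contact_force: [-3.9, -0.7, 9.1]
opening: 0.109
finger_force: 40.0
```

Both knuckles have reached the expected seat height with the load off, so I'm letting go.

>>> step_arm:
  force: 10
  motion:
    - {"dx": 0,"dy": 0,"dz": 0,"wx": 0,"wy": 0,"wz": 0,"claw": 0}
    - {"dx": 0,"dy": 0,"dz": 0,"wx": 0,"wy": 0,"wz": 0,"claw": 20}
    - {"dx": 0,"dy": 0,"dz": 0,"wx": 0,"wy": 0,"wz": 0,"claw": 40}
    - {"dx": 0,"dy": 0,"dz": 0,"wx": 0,"wy": 0,"wz": 0,"claw": 50}
    - {"dx": 0,"dy": 0,"dz": 0,"wx": 0,"wy": 0,"wz": 0,"claw": 50}
    - {"dx": 0,"dy": 0,"dz": 0,"wx": 0,"wy": 0,"wz": 0,"claw": 50}
    - {"dx": 0,"dy": 0,"dz": 0,"wx": 0,"wy": 0,"wz": 0,"claw": 50}
    - {"dx": 0,"dy": 0,"dz": 0,"wx": 0,"wy": 0,"wz": 0,"claw": 50}

```text
clock: 14.9
tool_pos: [0.4455, 0.3808, 0.159]
eef_rot: [0.991, 0.133, 0.0, -0.0]
contact_force: [0.3, -1.1, -0.0]
opening: 0.567
finger_force: 0.0
```

```bash
python3 - <<'E'
from h import *; from plan import *
s=get_state(); print(s['tool_pos'],s['contact_force'],s['opening'])
p,d=snap('scene'); P=cloud('scene',d)[120:240,110:230].reshape(-1,3)
pin=np.array([.5238,.401]); ex=np.array([.9664,.2571]); ey=np.array([-.2571,.9664])
L=np.c_[(P[:,:2]-pin)@ex,(P[:,:2]-pin)@ey,P[:,2]]
m=(L[:,0]<-.02)&(L[:,0]>-.16)&(abs(L[:,1])<.03)&(L[:,2]>.03)&(L[:,2]<.14); q=L[m]
# inside face plane y=a+bx+cz
c=np.linalg.lstsq(np.c_[np.ones(len(q)),q[:,0],q[:,2]],q[:,1],rcond=None)[0]; print(len(q),c)
t=L[(L[:,0]<-.02)&(L[:,0]>-.16)&(abs(L[:,1])<.03)&(L[:,2]>.1)&(L[:,2]<.23)]; print('top z',np.percentile(t[:,2],[50,90,95,98]))
a=p[120:240,110:270,::-1]; cv2.imwrite('pics/m3.png',cv2.resize(a,(800,600),interpolation=cv2.INTER_CUBIC))
E
```

```text
[0.44548518 0.38075229 0.15901863] [ 0.29744305 -1.14042767 -0.03273   ] 0.5670789346745366
913 [-0.00597339 -0.02314644  0.00031746]
top z [0.15231507 0.18629352 0.18894347 0.19615592]
```

View pics/m3.png

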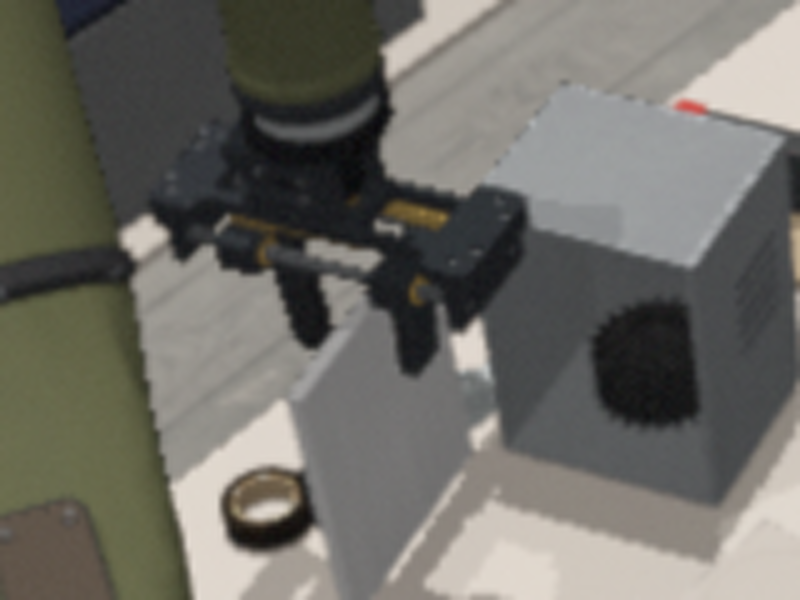

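The view shows the door hanging free and upright on its pins. The fingers are open on either side of it at (305,310) and (415,330), and the fitted plane is vertical with its top at about 0.19 m. Next I'll plan the push from outside.

```bash
python3 - <<'E'
from plan import *
pin=np.array([.5242,.402]); A=np.radians(14.9); ex=np.array([np.cos(A),np.sin(A)]); ey=np.array([-ex[1],ex[0]])
def pos(th,r=.115,gap=0,z=.15):
    t=np.radians(th); d=np.array([-np.sin(t),-np.cos(t)]); n=np.array([-np.cos(t),np.sin(t)])
    l=r*d+(.005+.009*np.cos(t)+.0175*np.sin(t)+gap)*n; w=pin+l[0]*ex+l[1]*ey; return (w[0],w[1],z,-74.8)
p=(.4455,.3807,.1595)
W=[(.4455,.3807,.236,-74.8),pos(90,gap=.028,z=.236),pos(90,gap=.028,z=.15)]
print(W); steps(p,yawR(-74.8),W)
print('push'); T=[86,72,60,48,37,27,18,10,4,0]
steps(W[-1][:3],yawR(-74.8),[pos(t) for t in T]); print(pos(0))
E
```

```text
[(0.4455, 0.3807, 0.236, -74.8), (np.float64(0.400081544823735), np.float64(0.4212317207929371), 0.236, -74.8), (np.float64(0.400081544823735), np.float64(0.4212317207929371), 0.15, -74.8)]
d [0.0, 0.0, -0.9562] w [0.0, 0.0, 0.0] rows>=1.5 
d [-0.415, -0.6378, -0.0] w [0.0, 0.0, 0.0] rows>=1.2 
d [-0.0, 0.0, 1.075] w [0.0, 0.0, 0.0] rows>=1.7 !!
push
d [-0.019, 0.4436, 0.0] w [0.0, 0.0, 0.0] rows>=0.7 
d [-0.0091, 0.3414, 0.0] w [0.0, 0.0, 0.0] rows>=0.5 
d [0.0609, 0.2983, 0.0] w [0.0, 0.0, 0.0] rows>=0.5 
d [0.1283, 0.2875, 0.0] w [0.0, 0.0, 0.0] rows>=0.5 
d [0.1761, 0.2394, 0.0] w [0.0, 0.0, 0.0] rows>=0.5 
d [0.2048, 0.1858, 0.0] w [0.0, 0.0, 0.0] rows>=0.4 
d [0.2157, 0.1331, 0.0] w [0.0, 0.0, 0.0] rows>=0.4 
d [0.2116, 0.0862, 0.0] w [0.0, 0.0, 0.0] rows>=0.4 
d [0.1676, 0.0427, 0.0] w [0.0, 0.0, 0.0] rows>=0.3 
d [0.1148, 0.0173, 0.0] w [0.0, 0.0, 0.0] rows>=0.2 
(np.float64(0.5402410061022915), np.float64(0.28726689177388137), 0.15, -74.8)
```

>>> step_arm:
  motion:
    - {"dx": 0,"dy": 0,"dz": -0.15,"wx": 0,"wy": 0,"wz": 0,"claw": 50}
    - {"dx": 0,"dy": 0,"dz": -0.5,"wx": 0,"wy": 0,"wz": 0,"claw": 50}
    - {"dx": 0,"dy": 0,"dz": -0.956,"wx": 0,"wy": 0,"wz": 0,"claw": 50}
    - {"dx": 0,"dy": 0,"dz": -0.956,"wx": 0,"wy": 0,"wz": 0,"claw": 0}

```text
clock: 15.35
tool_pos: [0.4485, 0.3821, 0.2409]
eef_rot: [0.991, 0.133, 0.004, -0.003]
contact_force: [0.0, 0.4, 0.2]
opening: 0.498
finger_force: 0.0
```

>>> step_arm:
  motion:
    - {"dx": -0.2,"dy": -0.3,"dz": 0,"wx": 0,"wy": 0,"wz": 0,"claw": 0}
    - {"dx": -0.415,"dy": -0.638,"dz": 0,"wx": 0,"wy": 0,"wz": 0,"claw": 0}
    - {"dx": -0.415,"dy": -0.638,"dz": 0,"wx": 0,"wy": 0,"wz": 0,"claw": 0}
    - {"dx": -0.415,"dy": -0.638,"dz": 0,"wx": 0,"wy": 0,"wz": 0,"claw": 0}
    - {"dx": -0.415,"dy": -0.638,"dz": 0,"wx": 0,"wy": 0,"wz": 0,"claw": 0}

```text
clock: 15.85
tool_pos: [0.4009, 0.4202, 0.2358]
eef_rot: [0.991, 0.133, 0.0, 0.0]
contact_force: [0.1, -0.5, -0.0]
opening: 0.046
finger_force: 0.0
```

>>> step_arm:
  motion:
    - {"dx": 0,"dy": 0,"dz": 0.3,"wx": 0,"wy": 0,"wz": 0,"claw": 0}
    - {"dx": 0,"dy": 0,"dz": 0.65,"wx": 0,"wy": 0,"wz": 0,"claw": 0}
    - {"dx": 0,"dy": 0,"dz": 1,"wx": 0,"wy": 0,"wz": 0,"claw": 0}
    - {"dx": 0,"dy": 0,"dz": 1,"wx": 0,"wy": 0,"wz": 0,"claw": 0}

```text
clock: 16.25
tool_pos: [0.3991, 0.4185, 0.1527]
eef_rot: [0.991, 0.132, -0.002, 0.002]
contact_force: [-0.2, 0.2, 0.8]
opening: 0.005
finger_force: 0.0
```

>>> step_arm:
  motion:
    - {"dx": -0.01,"dy": 0.15,"dz": 0,"wx": 0,"wy": 0,"wz": 0,"claw": 0}
    - {"dx": -0.015,"dy": 0.25,"dz": 0,"wx": 0,"wy": 0,"wz": 0,"claw": 0}
    - {"dx": -0.019,"dy": 0.32,"dz": 0,"wx": 0,"wy": 0,"wz": 0,"claw": 0}
    - {"dx": -0.019,"dy": 0.38,"dz": 0,"wx": 0,"wy": 0,"wz": 0,"claw": 0}
    - {"dx": -0.019,"dy": 0.444,"dz": 0,"wx": 0,"wy": 0,"wz": 0,"claw": 0}

```text
clock: 16.75
tool_pos: [0.4083, 0.3864, 0.1563]
eef_rot: [0.991, 0.133, 0.001, -0.001]
contact_force: [0.4, 0.5, 0.8]
opening: 0.004
finger_force: 0.1
```

>>> step_arm:
  motion:
    - {"dx": 0,"dy": 0.1,"dz": 0,"wx": 0,"wy": 0,"wz": 0,"claw": 0}
    - {"dx": -0.005,"dy": 0.2,"dz": 0,"wx": 0,"wy": 0,"wz": 0,"claw": 0}
    - {"dx": -0.009,"dy": 0.341,"dz": 0,"wx": 0,"wy": 0,"wz": 0,"claw": 0}
    - {"dx": 0.01,"dy": 0.44,"dz": 0,"wx": 0,"wy": 0,"wz": 0,"claw": 0}
    - {"dx": 0.03,"dy": 0.54,"dz": 0,"wx": 0,"wy": 0,"wz": 0,"claw": 0}
    - {"dx": 0.052,"dy": 0.64,"dz": 0,"wx": 0,"wy": 0,"wz": 0,"claw": 0}

```text
clock: 17.35
tool_pos: [0.4258, 0.3376, 0.1555]
eef_rot: [0.991, 0.133, 0.0, -0.0]
contact_force: [0.6, 0.5, 0.1]
opening: 0.007
finger_force: 0.1
```

>>> step_arm:
  motion:
    - {"dx": 0.04,"dy": 0.1,"dz": 0,"wx": 0,"wy": 0,"wz": 0,"claw": 0}
    - {"dx": 0.085,"dy": 0.2,"dz": 0,"wx": 0,"wy": 0,"wz": 0,"claw": 0}
    - {"dx": 0.128,"dy": 0.288,"dz": 0,"wx": 0,"wy": 0,"wz": 0,"claw": 0}
    - {"dx": 0.185,"dy": 0.37,"dz": 0,"wx": 0,"wy": 0,"wz": 0,"claw": 0}
    - {"dx": 0.245,"dy": 0.45,"dz": 0,"wx": 0,"wy": 0,"wz": 0,"claw": 0}
    - {"dx": 0.304,"dy": 0.527,"dz": 0,"wx": 0,"wy": 0,"wz": 0,"claw": 0}

```text
clock: 17.95
tool_pos: [0.4606, 0.3037, 0.1555]
eef_rot: [0.991, 0.133, 0.0, -0.0]
contact_force: [0.2, -0.3, 0.2]
opening: 0.007
finger_force: 0.1
```

>>> step_arm:
  motion:
    - {"dx": 0.07,"dy": 0.065,"dz": 0,"wx": 0,"wy": 0,"wz": 0,"claw": 0}
    - {"dx": 0.14,"dy": 0.13,"dz": 0,"wx": 0,"wy": 0,"wz": 0,"claw": 0}
    - {"dx": 0.205,"dy": 0.186,"dz": 0,"wx": 0,"wy": 0,"wz": 0,"claw": 0}
    - {"dx": 0.28,"dy": 0.23,"dz": 0,"wx": 0,"wy": 0,"wz": 0,"claw": 0}
    - {"dx": 0.35,"dy": 0.275,"dz": 0,"wx": 0,"wy": 0,"wz": 0,"claw": 0}
    - {"dx": 0.42,"dy": 0.319,"dz": 0,"wx": 0,"wy": 0,"wz": 0,"claw": 0}

```text
clock: 18.55
tool_pos: [0.4997, 0.2882, 0.1555]
eef_rot: [0.991, 0.133, -0.0, -0.0]
contact_force: [-0.3, -0.1, -0.2]
opening: 0.001
finger_force: 0.1
```

>>> step_arm:
  motion:
    - {"dx": 0.06,"dy": 0.025,"dz": 0,"wx": 0,"wy": 0,"wz": 0,"claw": 0}
    - {"dx": 0.12,"dy": 0.05,"dz": 0,"wx": 0,"wy": 0,"wz": 0,"claw": 0}
    - {"dx": 0.18,"dy": 0.075,"dz": 0,"wx": 0,"wy": 0,"wz": 0,"claw": 0}
    - {"dx": 0.212,"dy": 0.086,"dz": 0,"wx": 0,"wy": 0,"wz": 0,"claw": 0}
    - {"dx": 0.212,"dy": 0.086,"dz": 0,"wx": 0,"wy": 0,"wz": 0,"claw": 0}

```text
clock: 19.05
tool_pos: [0.5178, 0.286, 0.1555]
eef_rot: [0.991, 0.133, 0.0, 0.0]
contact_force: [-0.7, -0.4, -0.3]
opening: 0.007
finger_force: 0.0
```

```bash
cat > door.py <<'E'
from h import *; from plan import *
s=get_state(); print(s['tool_pos'],s['contact_force'],np.round(s['q'],2))
p,d=snap('scene'); P=cloud('scene',d)[120:250,150:290].reshape(-1,3)
pin=np.array([.5242,.402]); A=np.radians(14.9); ex=np.array([np.cos(A),np.sin(A)]); ey=np.array([-ex[1],ex[0]])
L=np.c_[(P[:,:2]-pin)@ex,(P[:,:2]-pin)@ey,P[:,2]]
m=(L[:,0]<.03)&(L[:,0]>-.12)&(L[:,1]<-.03)&(L[:,1]>-.14)&(L[:,2]>.025)&(L[:,2]<.055); q=L[m]
c=np.linalg.lstsq(np.c_[np.ones(len(q)),q[:,1],q[:,2]],q[:,0],rcond=None)[0]; print(len(q),'x=a+b*y+cz',c,'res',np.std(q[:,0]-np.c_[np.ones(len(q)),q[:,1],q[:,2]]@c),'deg',np.degrees(np.arctan(c[1])))
E
python3 door.py
```

```text
[0.51781381 0.2860204  0.15552842] [-0.7202663  -0.40642475 -0.25889439] [-0.79  0.78  0.36  1.76 -0.41  0.67 -1.49]
219 x=a+b*y+cz [-0.0066706   0.20362945  0.0327216 ] res 0.002436021634681514 deg 11.509746330820095
```

The door is following the push, now about 11° open. Next is the final stretch, taken slowly.

>>> step_arm:
  motion:
    - {"dx": 0.06,"dy": 0.015,"dz": 0,"wx": 0,"wy": 0,"wz": 0,"claw": 0}
    - {"dx": 0.12,"dy": 0.03,"dz": 0,"wx": 0,"wy": 0,"wz": 0,"claw": 0}
    - {"dx": 0.17,"dy": 0.04,"dz": 0,"wx": 0,"wy": 0,"wz": 0,"claw": 0}
    - {"dx": 0.21,"dy": 0.05,"dz": 0,"wx": 0,"wy": 0,"wz": 0,"claw": 0}
    - {"dx": 0.24,"dy": 0.055,"dz": 0,"wx": 0,"wy": 0,"wz": 0,"claw": 0}
    - {"dx": 0.24,"dy": 0.055,"dz": 0,"wx": 0,"wy": 0,"wz": 0,"claw": 0}

```text
clock: 19.7
tool_pos: [0.5374, 0.2869, 0.1555]
eef_rot: [0.991, 0.133, 0.0, 0.0]
contact_force: [-0.6, -0.8, 0.5]
opening: 0.009
finger_force: 0.1
```

>>> step_arm:
  motion:
    - {"dx": 0.02,"dy": 0,"dz": 0,"wx": 0,"wy": 0,"wz": 0,"claw": 0}
    - {"dx": 0.035,"dy": 0,"dz": 0,"wx": 0,"wy": 0,"wz": 0,"claw": 0}
    - {"dx": 0.035,"dy": 0,"dz": 0,"wx": 0,"wy": 0,"wz": 0,"claw": 0}

```text
clock: 20.0
tool_pos: [0.5398, 0.2877, 0.1555]
eef_rot: [0.991, 0.133, 0.0, -0.0]
contact_force: [-0.2, 0.7, -0.7]
opening: 0.005
finger_force: 0.1
```

```bash
python3 door.py
```

```text
[0.53984763 0.28771788 0.15553328] [-0.204475    0.71097294 -0.67670158] [-0.77  0.81  0.37  1.7  -0.41  0.71 -1.49]
242 x=a+b*y+cz [-0.00500194  0.02630703 -0.01011835] res 0.002396409873056368 deg 1.506933979727112
```

>>> step_arm:
  motion:
    - {"dx": 0.013,"dy": 0,"dz": 0,"wx": 0,"wy": 0,"wz": 0,"claw": 0}
    - {"dx": 0.013,"dy": 0,"dz": 0,"wx": 0,"wy": 0,"wz": 0,"claw": 0}

```text
clock: 20.25
tool_pos: [0.5408, 0.2881, 0.1555]
eef_rot: [0.991, 0.133, 0.0, -0.0]
contact_force: [-0.7, -0.6, 0.2]
opening: 0.008
finger_force: 0.1
```

>>> step_arm:
  motion:
    - {"dx": 0.013,"dy": 0,"dz": 0,"wx": 0,"wy": 0,"wz": 0,"claw": 0}
    - {"dx": 0.013,"dy": 0,"dz": 0,"wx": 0,"wy": 0,"wz": 0,"claw": 0}

```text
clock: 20.45
tool_pos: [0.5418, 0.2883, 0.1555]
eef_rot: [0.991, 0.133, 0.0, -0.0]
contact_force: [0.1, -0.2, 0.9]
opening: 0.003
finger_force: 0.1
```

>>> step_arm:
  motion:
    - {"dx": 0.012,"dy": 0,"dz": 0,"wx": 0,"wy": 0,"wz": 0,"claw": 0}
    - {"dx": 0.012,"dy": 0,"dz": 0,"wx": 0,"wy": 0,"wz": 0,"claw": 0}

```text
clock: 20.65
tool_pos: [0.5421, 0.2884, 0.1553]
eef_rot: [0.991, 0.133, -0.001, 0.0]
contact_force: [-1.6, 0.5, -0.7]
opening: 0.005
finger_force: 0.7
```

The finger force rises, so the door is against the enclosure. I'm backing off.

>>> step_arm:
  motion:
    - {"dx": -0.05,"dy": 0,"dz": 0,"wx": 0,"wy": 0,"wz": 0,"claw": 0}
    - {"dx": -0.3,"dy": 0,"dz": 0,"wx": 0,"wy": 0,"wz": 0,"claw": 0}
    - {"dx": -0.7,"dy": 0,"dz": 0,"wx": 0,"wy": 0,"wz": 0,"claw": 0}
    - {"dx": -1,"dy": 0,"dz": -0.5,"wx": 0,"wy": 0,"wz": 0,"claw": 0}
    - {"dx": -1,"dy": 0,"dz": -1,"wx": 0,"wy": 0,"wz": 0,"claw": 0}
    - {"dx": -1,"dy": 0,"dz": -1,"wx": 0,"wy": 0,"wz": 0,"claw": 0}
    - {"dx": -1,"dy": 0,"dz": -1,"wx": 0,"wy": 0,"wz": 0,"claw": 0}

```text
clock: 21.35
tool_pos: [0.4661, 0.2679, 0.2365]
eef_rot: [0.991, 0.134, 0.001, -0.001]
contact_force: [-0.3, -0.3, -0.3]
opening: 0.006
finger_force: 0.0
```

```bash
python3 door.py; python3 - <<'E'
import numpy as np,cv2
p=np.load('scene.npz')['p'][120:240,150:310,::-1]; cv2.imwrite('pics/m4.png',cv2.resize(p,(800,600),interpolation=cv2.INTER_CUBIC))
E
```

```text
[0.46611371 0.26787169 0.23647905] [-0.32035636 -0.32952342 -0.3338139 ] [-0.87  0.61  0.43  1.86 -0.36  0.75 -1.54]
243 x=a+b*y+cz [-0.00521107  0.0140178   0.02194711] res 0.002504157241829009 deg 0.8031082272781873
```

View pics/m4.png

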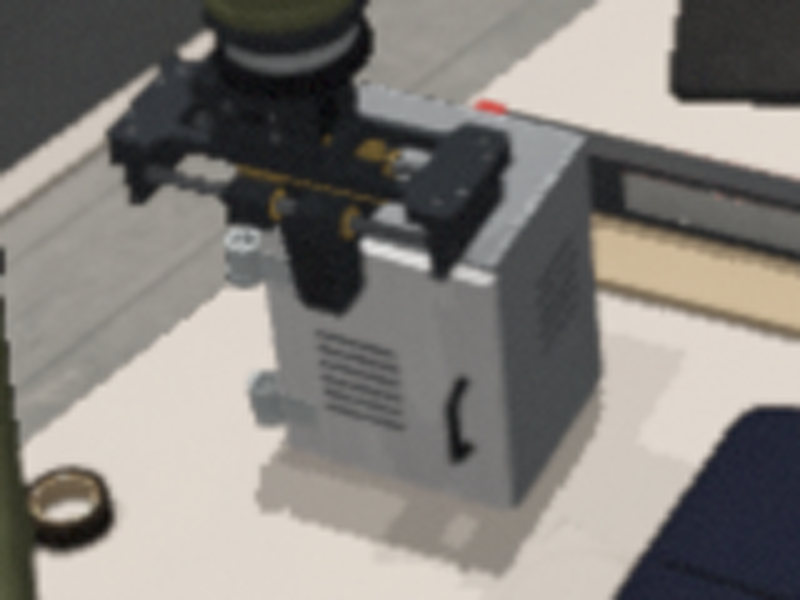

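The door is shut flush against the enclosure. Both knuckles are seated, at (245,255) and (280,395), and the gripper is clear of everything.

```bash
python3 -c "
from plant import workorder; print(workorder.finish_job())"
```

```text
the job is handed in; nothing more can be done
None
```

The door now hangs on both pins, was let go while standing open, and is swung shut; I handed the job in at about 21 s with the gripper clear, but `finish_job()` gave no verdict, so the pass is not confirmed.

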